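# Check the sealer's oil with the gauge rod

## Robot

A 6-joint arm with a two-finger parallel gripper is mounted at the origin on a cart in front of the work surface, level with it; the furniture and walls round the work are solid. World frame = base frame: x ahead of the robot, y to its left, z up, the work surface at z = 0. Lengths are in m, angles in rad, forces in N, time in s.
With the tool pointing down it reaches from about 0.35 to 0.775 m from the base axis. Payload 7.3 kg.
Tool frame: the origin (TCP) lies on the centre line of the jaws, within the pads' length; the fingertips stand 25 mm ahead of it and the grasp point (between the pads) lies 6 mm ahead of it; z points along the fingers, y is the line along which they close (so a half turn about z gives the same grasp; the last joint's range is limited). The gripper opens to 92 mm and grips with 3 to 60 N. Pads are 19 mm wide; open, the fingers measure 130 mm over their backs; the gripper's body (75 mm by 190 mm) begins 47 mm behind the grasp point.
Start: joints at [1.095, 0.342, 1.524, -0, 1.275, -0.146], TCP at [0.17, 0.497, 0.218] pointing down, gripper open.
Joint ranges: [-2.53, 2.53], [-0.77, 2.02], [0.04, 2.7], [-1, 4.14], [0.28, 2.66], [-3.11, 3.11]. Speed limits (rad/s): [2.57, 2.57, 3.14, 3.14, 3.14, 3.14].

## Interface

Orientations are given as [roll, pitch, yaw] about the fixed x, y, z axes, in that order (R = Rz(yaw) Ry(pitch) Rx(roll)).
In Python, from cell import status, read_camera, camera_info, ticket, models gives the robot as it stands.
- The arm moves only by the tool send_rows, never from a script. Its argument "plan" is a list of rows, each an object with "offset": the shift along the tool's x, y, z in mm, a list of three; "yaw": the turn about the tool's z in rad. In form: [{"offset": [dx, dy, dz], "yaw": yaw}, ...]. A call has 1 to 20 rows; each row shifts and turns the commanded pose from where the row before left it, along the tool's axes as they then stand; what a row does not reach is not made up. A row lasts 1/10 s, in which the tool goes at most 50 mm and 8.59 degrees, less where a joint would pass 70% of its speed; a pose out of reach is approached as far as the arm can. A call is refused whole if a number of a shift passes 50 or a number of a turn 0.15, either way. A call with a gripper value outside its range is refused whole. "hand" is the closure, from 0 (fully open) to 1 (shut), set as the call begins (left out, the last holds). The fingers move at their own pace and stop on an object; "squeeze" is the grip in N (left out, the last holds). Time passes only in rows, so rows that do not move let the fingers close. It gives the time, the measured TCP pose, the force, the opening and the grip force at its end, in the units of the state.
- status.observe(): the state, without advancing time (a new reading comes with each control period).
- read_camera(name): name is "scene" or "top"; returns the picture (480x640x3 uint8, red, green, blue); there is no depth.
- camera_info(name): a dict with "vfov" (degrees; the focal length in pixels is half the picture's height over the tangent of half this angle, whatever the lens; pixels are square), "cx", "cy" (the principal point, pixels), "origin" and "attitude" of the camera in the world. Camera axes: x right, y down, z forward; pixel columns grow to the right and rows downward; lengths in m; the calibration is good to about 2 mm. A picture is of the moment at which its call begins. camera_info takes no time and is no camera call.
- ticket.hand_in(): hands the job in; it is judged then, once.
Trained networks look in the newest picture that a camera, given by its name, has taken for a name from the list of things; names that differ only in an ending like _2 or _b are one class to them, and where a whole thing is asked for, a point or a joint stands for the part that bears it (a point fixed in the world has none). Each returns a list of dicts, best first, with "conf" (0 to 1); they miss things now and then, are a little off and sometimes report something else, mostly with a low value. They report only what shows in the picture. A call takes as long as a camera call. They do not tell look-alikes from the thing itself.
- models.regions_of(camera, label): "mask" (480x640 bool, what is visible of it) and "extent" ([left, top, right, bottom] in pixels, round what is visible of it).
The state is a dict: "time": time; "qpos": joint angles; "qvel": joint speeds; "joint_efforts": joint torques, N m; "tool_pos": TCP position; "tool_rot": TCP orientation; "contact_force": force on the tool from outside, world axes, zero at the start; "torque": the same for the moment, N m; "opening": finger opening in m; "grip_force": force on a finger pad.
Only numpy, scipy, OpenCV 4.12 (cv2) and the standard library are available. Lean on these libraries where they do the work, as an engineer would, in place of code of your own. Each camera call takes 0.05 s, during which the arm holds its last target. There are 200 camera calls.

## Task

Press the open filler cover of the sealer's oil unit down until it snaps shut. Then take the gauge rod from its cradle, slide it into the sloping guide tube until its collar stops against the mouth, and draw it right out again. Finish while still holding the rod in the gripper, level and still, with its tip 10 to 20 cm above the middle of the black drip tray, leaving everything else where it stands.

Things in the scene. Friction and masses are not known exactly. Their poses are not given: they have to be found in the camera images.
- filler_cover (a joint): angle of the steel filler cover on top of the oil unit: 0 = shut (flat, level), 0.35 to 0.65 rad at the start, front edge raised. It hinges on its far edge. Its stiff hinge stays where it is left. Near the end (about 0.15 rad) its rolled front edge meets a spring catch that resists the press (about 8 N at cover_press), then snaps over the edge and holds the cover shut. Shut counts below 0.03.
- cover_hinge (a point): point on the oil unit at the middle of the cover's hinge line, 121 mm above the worktop. Its x axis points level from the robot's side to the back of the unit, the hinge line is its y axis. The cover reaches 72 mm from here toward -x of this frame when shut (70 mm wide, 4 mm thick, front edge rolled to 8 mm; a 24 mm wide spring catch stands just in front of it, up to 133 mm above the worktop); at angle q its free edge stands 72*sin(q) mm higher and 72*cos(q) mm in front.
- cover_press (a point): point on the cover's upper face, on its middle line, 45 mm from the hinge; a good place to press with closed fingers; it moves on an arc about the hinge, so follow that arc (a straight push down can jam when fingertips grip well). 127 mm above the worktop when shut.
- guide_tube: fixed steel guide tube at the front of the oil unit. Origin: centre of its mouth, 105 mm above the worktop. z axis: along the tube, out of the mouth, toward the robot and up at 40 degrees above level; y axis level. Bore 15 mm, 82 mm deep, flared over the last 16 mm to 31 mm at the mouth; rim 40 mm outside. The grey unit behind it (tank 110 x 96 mm, 110 mm high) starts 66 mm beyond the mouth.
- rod_grip (a point): centre of the gauge rod's black handle, the place to grasp: 16 mm wide (y), 65 mm long (x), 26 mm high (z). x axis points along the rod to its tip. At the start the rod lies level in the cradle, 65 mm above the worktop, tip pointing away from the robot, and lifts straight up out of two open forks, 39 mm (under the neck) and 108 mm (under the rod) toward the tip from here. Whole rod about 120 g.
- rod_collar (a point): centre of the collar's front face on the rod axis, 58 mm from rod_grip toward the tip; the collar is a disc 36 mm across and 6 mm thick and its front face stops on the mouth of the tube. Same axes as rod_grip.
- rod_tip (a point): tip of the gauge rod, 75 mm beyond the collar's front face (133 mm from rod_grip). Round steel, 8 mm across, tapered to 4 mm over the last 8 mm. Same axes as rod_grip.
- rod_cradle: fixed steel cradle of the gauge rod: base plate 110 x 70 x 10 mm and two forks up to 73 mm high. Origin: on the worktop below the rod's collar; x axis along the rod to its tip.
- drip_tray: black oblong food tray, 138 x 194 x 30 mm, open on top, loose on the worktop between oil unit and cradle, long side away from the robot. Origin: centre of its underside.
- salt_shaker: salt shaker 44 x 44 x 90 mm, a bystander in front of the tray; origin at its foot
- label_roll: roll of labels 81 x 80 x 42 mm, a bystander; origin at its foot
- filled_pack: clear food pack with croquettes 143 x 159 x 43 mm, a bystander; origin at its foot
- gauge_rod: the gauge rod as a whole; origin and axes as point rod_collar
- oil_unit: the fixed grey oil unit; origin on the worktop below the tube's mouth, x axis level from the mouth to the back of the unit
Things that resemble listed ones, but are neither listed nor needed, are in the scene too. There is more than one size of the gauge_rod; the job needs the largest.

How it is judged:
On the way, in this order (a step that is already met when the one before it is completed fails the run):
1. the filler cover is snapped shut (value of joint filler_cover below 0.03 rad), for 0.2 s.
2. the gauge rod is in the guide tube, its collar stopped against the mouth, the cover still shut (z of rod_collar in the frame of guide_tube below 0.004 m and distance between rod_collar and guide_tube below 0.007 m and angle between the x axis of rod_collar and the z axis of guide_tube, either way round below 0.15 rad and value of joint filler_cover below 0.03 rad), for 0.2 s.
3. the rod is drawn right out of the tube, still gripped (distance between rod_collar and guide_tube above 0.075 m and z of rod_tip in the frame of guide_tube above 0 m and contact force between the fingers and gauge_rod above 0.5 N), for 0.1 s.
At the end, for the whole second after the job is handed in: Cover shut (below 0.03 rad); the gripper alone holds the gauge rod, still (below 3 cm/s), level within 11 degrees, its tip 8 to 24 cm above the worktop and within 5 cm (from above) of the middle of the drip tray; tray and bystanders within 3 cm of their places (value of joint filler_cover below 0.03 rad and horizontal distance between rod_tip and drip_tray below 0.05 m and height (world z) of rod_tip between 0.08 and 0.24 m and angle between rod_tip's own x axis and vertical between 1.37 and 1.77 rad and contact force between the fingers and gauge_rod above 0.5 N and contact force between gauge_rod and drip_tray below 0.05 N and contact force between gauge_rod and guide_tube below 0.05 N and contact force between gauge_rod and rod_cradle below 0.05 N and linear speed of gauge_rod below 0.03 m/s and distance of each of drip_tray, salt_shaker, label_roll, filled_pack from where it was at the start of the episode below 0.03 m); the arm keeps its last pose, push and grip.
It fails at once if the drip tray or a bystander is shoved or knocked over (distance of any of drip_tray, salt_shaker, label_roll, filled_pack from where it was at the start of the episode above 0.03 m or angle between salt_shaker's own z axis and vertical above 0.6 rad).
It fails at once if the gauge rod is dropped on the worktop (height (world z) of rod_collar below 0.03 m).
It also fails if it takes over 69 s, if anything falls off the work surface, if the arm or the gripper's body presses on something with over 40 N, if the wrist force passes 120 N, or if a joint passes its speed limit or range.

## Working session

There is one attempt and no reset: what is moved stays moved. The work goes in short steps, Python scripts to look and compute and a tool call to move; the robot and the scene stay as the last step left them, time stands still between calls to the robot, and variables do not carry over. Pictures are saved under pics/ and viewed, at most 10 in all, crops included, and the job is handed in when it is done.

Besides the shell and the picture viewer there is one more tool, called in YAML: its name, and indented under it one key for each argument. send_rows: Moves the arm, as the interface text tells. Its arguments: {"type":"object","properties":{"plan":{"type":"array"},"hand":{"type":"number"},"squeeze":{"type":"number"}},"required":["plan"]}

```bash
ls; mkdir -p pics; python3 - <<'E'
from cell import status, read_camera, camera_info, models
import cv2,numpy as np
s=status.observe();print(s)
for c in ("scene","top"):
    im=read_camera(c);cv2.imwrite(f"pics/{c}0.png",im[:,:,::-1]);print(c,camera_info(c))
    for l in ("filler_cover","guide_tube","gauge_rod","rod_grip","rod_cradle","drip_tray","salt_shaker","label_roll","filled_pack","oil_unit"):
        try:
            for r in models.regions_of(c,l)[:5]:
                m=r["mask"];ys,xs=np.nonzero(m);print(c,l,round(r["conf"],2),np.round(r["extent"]).tolist(),xs.mean().round(1),ys.mean().round(1),m.sum())
        except Exception as e: print(l,e)
E
```

```text
pics
{'time': 0.0, 'qpos': array([ 1.09498089e+00,  3.42714142e-01,  1.52503575e+00, -2.80647314e-05,
        1.27538084e+00, -1.46009965e-01]), 'qvel': array([-4.20374920e-04,  2.72377922e-04,  8.77425624e-04, -4.15430799e-05,
       -2.36107141e-04, -2.39554995e-04]), 'joint_efforts': array([-1.24838614e-03, -4.31241775e+01, -2.44222248e+01,  7.15914136e-02,
        5.58489596e-02, -1.00521468e-04]), 'tool_pos': array([0.16982122, 0.49632558, 0.21714289]), 'tool_rot': array([-3.14006704e+00, -1.97225522e-04,  2.81179522e+00]), 'contact_force': array([-0.38697483, -0.82994818,  0.87392995]), 'torque': array([-0.01224473,  0.01956652,  0.01068604]), 'grip_force': 0.0, 'opening': 0.09189722378933218}
scene {'vfov': 45.283269504389104, 'cx': 324.4175480567037, 'cy': 238.01416158832782, 'origin': array([-0.09372279, -0.76393622,  1.1392261 ]), 'attitude': array([-2.37645254, -0.00533211, -0.6402921 ])}
scene filler_cover 0.57 [307.0, 155.0, 330.0, 169.0] 317.8 163.1 135
scene guide_tube 0.65 [280.0, 193.0, 308.0, 207.0] 291.4 199.6 235
scene gauge_rod 0.84 [303.0, 314.0, 346.0, 331.0] 3
[... 1339 characters left out ...]
ge_rod 0.48 [451.0, 320.0, 498.0, 343.0] 478.0 333.0 214
top rod_grip 0.71 [451.0, 319.0, 499.0, 345.0] 476.8 332.2 262
top rod_grip 0.64 [430.0, 240.0, 448.0, 302.0] 437.9 274.2 422
top rod_grip 0.55 [370.0, 291.0, 402.0, 310.0] 386.6 300.0 188
top rod_grip 0.54 [220.0, 168.0, 272.0, 251.0] 247.2 209.1 3229
top rod_cradle 0.72 [421.0, 240.0, 456.0, 286.0] 435.5 259.1 872
top drip_tray 0.9 [308.0, 175.0, 360.0, 247.0] 335.0 210.2 3575
top salt_shaker 0.48 [324.0, 275.0, 342.0, 295.0] 330.5 280.8 266
top label_roll 0.84 [486.0, 237.0, 526.0, 272.0] 504.0 253.5 869
top filled_pack 0.56 [133.0, 203.0, 201.0, 257.0] 168.8 233.4 1554
top oil_unit 0.69 [222.0, 168.0, 272.0, 250.0] 247.4 209.5 3183
```

```bash
python3 - <<'E'
import cv2
a=cv2.imread("pics/top0.png")[150:350,120:540];cv2.imwrite("pics/t1.png",cv2.resize(a,(798,380),interpolation=cv2.INTER_CUBIC))
b=cv2.imread("pics/scene0.png")[140:440,210:510];cv2.imwrite("pics/s1.png",cv2.resize(b,(600,600),interpolation=cv2.INTER_CUBIC))
E
```

```text
(no output)
```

View pics/t1.png

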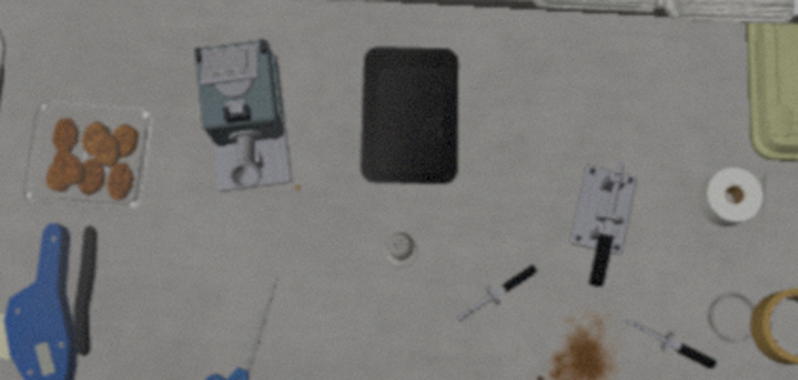

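View pics/s1.png

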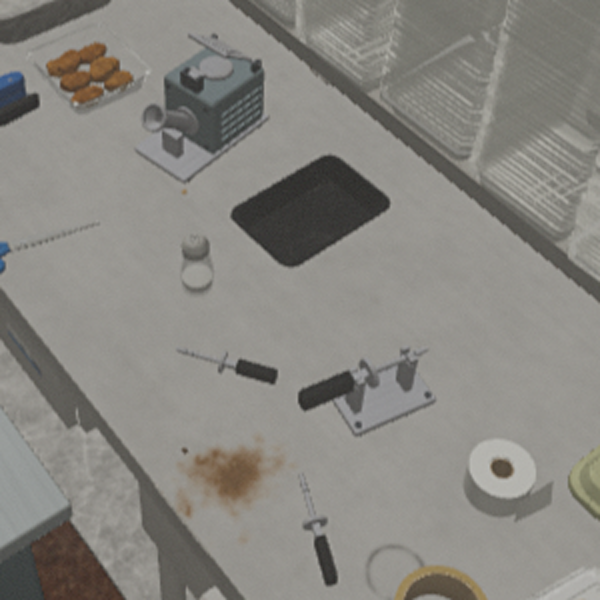

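```bash
cat > h.py <<'E'
import numpy as np
from cell import camera_info
from scipy.spatial.transform import Rotation as R
def ray(c,p):
    i=camera_info(c);f=240/np.tan(np.radians(i["vfov"])/2)
    return np.array(i["origin"]),R.from_euler("xyz",i["attitude"]).apply([(p[0]-i["cx"])/f,(p[1]-i["cy"])/f,1.])
def atz(c,p,z):
    o,d=ray(c,p);return o+d*(z-o[2])/d[2]
def tri(pt,ps):
    A=[];b=[];L=[]
    for c,p in(("top",pt),("scene",ps)):
        o,d=ray(c,p);d/=np.linalg.norm(d);P=np.eye(3)-np.outer(d,d);A.append(P);b.append(P@o);L.append((o,P))
    x=np.linalg.solve(sum(A),sum(b));return x,[1000*np.linalg.norm(P@(x-o)) for o,P in L]
def proj(c,X):
    i=camera_info(c);f=240/np.tan(np.radians(i["vfov"])/2)
    v=R.from_euler("xyz",i["attitude"]).inv().apply(np.array(X)-i["origin"]);return np.array([i["cx"],i["cy"]])+f*v[:2]/v[2]
E
python3 - <<'E'
from h import *
import cv2
T=lambda x,y:(x/1.9+120,y/1.9+150); S=lambda x,y:(x/2+210,y/2+140)
for n,t,s,z in [("mouth",(243,176),(153,118),.105),("handle_rear",(597,284),(300,397),.065),("handle_front",(604,238),(354,378),.065),("tip",(621,168),(428,350),.065),
 ("hingeL",(199,50),(0,0),.121),("hingeR",(264,45),(257,64),.121),("trayC",(411,115),(311,211),.03),("shaker",(400,245),(195,240),.09),("roll",(735,194),(501,470),.04)]:
    print(n,"top",atz("top",T(*t),z).round(4),"scene",atz("scene",S(*s),z).round(4),"tri",tri(T(*t),S(*s))[0].round(4),np.round(tri(T(*t),S(*s))[1],1))
k=dict(interpolation=cv2.INTER_CUBIC)
a=cv2.resize(cv2.imread("pics/top0.png")[160:260,215:285],(420,600),**k)
b=cv2.resize(cv2.imread("pics/scene0.png")[150:240,270:350],(380,427),**k)
o=np.zeros((600,800,3),np.uint8);o[:,:420]=a;o[:427,420:]=b;cv2.imwrite("pics/unit.png",o)
E
```

```text
mouth top [0.5132 0.2124 0.105 ] scene [0.5088 0.2047 0.105 ] tri [0.5151 0.2142 0.0948] [0.3 0.3]
handle_rear top [ 0.4079 -0.2396  0.065 ] scene [ 0.4061 -0.2347  0.065 ] tri [ 0.4056 -0.2377  0.0699] [1.9 1.9]
handle_front top [ 0.467  -0.2477  0.065 ] scene [ 0.471  -0.2511  0.065 ] tri [ 0.4695 -0.2494  0.0631] [2.5 2.5]
tip top [ 0.5598 -0.2686  0.065 ] scene [ 0.5648 -0.2723  0.065 ] tri [ 0.5629 -0.2706  0.0632] [3. 3.]
hingeL top [0.6701 0.2801 0.121 ] scene [0.4628 0.5348 0.121 ] tri [0.4595 0.2386 0.3697] [121.1 121.1]
hingeR top [0.6814 0.1981 0.121 ] scene [0.6769 0.1963 0.121 ] tri [0.6812 0.1993 0.1175] [1.6 1.6]
trayC top [0.6254 0.0062 0.03  ] scene [6.184e-01 4.000e-04 3.000e-02] tri [0.6267 0.007  0.0197] [1.7 1.7]
shaker top [0.4396 0.0112 0.09  ] scene [0.4351 0.0056 0.09  ] tri [0.4401 0.0116 0.0815] [0.8 0.8]
roll top [ 0.5392 -0.4235  0.04  ] scene [ 0.5332 -0.4241  0.04  ] tri [ 0.538  -0.4236  0.0357] [2.4 2.4]
```

View pics/unit.png

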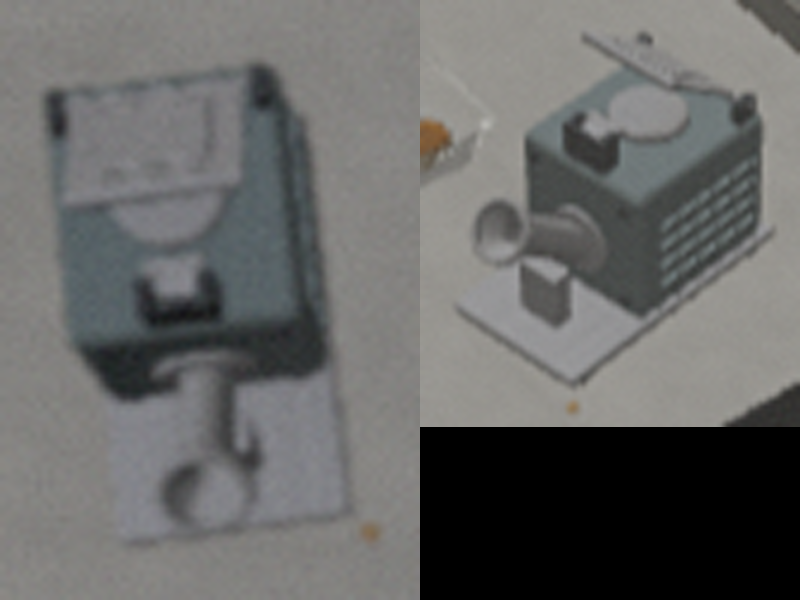

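```bash
python3 - <<'E'
from h import *
T=lambda x,y:(x/6+215,y/6+160); S=lambda x,y:((x-420)/4.75+270,y/4.75+150)
m,r=tri(T(210,493),S(500,232));print("mouth",atz("top",T(210,493),.105).round(4),atz("scene",S(500,232),.105).round(4),m.round(4),r)
hm=atz("top",T(157,95),.121);print("hinge",hm.round(4))
L,Rr=atz("top",T(57,112),.123),atz("top",T(264,88),.123);print("knobs",L.round(4),Rr.round(4),np.linalg.norm(L-Rr),"yaw",np.degrees(np.arctan2(*(Rr-L)[:2]*1)))
mt=atz("top",T(210,493),.105);v=hm-mt;print("mouth->hinge",np.hypot(v[0],v[1]),"yaw",np.arctan2(v[1],v[0]))
a,b=atz("top",T(128,542),.006),atz("top",T(350,512),.006);d=a-b;print("plate yaw",np.arctan2(-d[0],d[1]),np.linalg.norm(d))
d=Rr-L;print("knob yaw",np.arctan2(d[0],-d[1]))
for p in [(65,205),(240,185)]:print("free edge",atz("top",T(*p),.15).round(4))
E
```

```text
mouth [0.5146 0.2074 0.105 ] [0.5099 0.2047 0.105 ] [0.5143 0.2089 0.1   ] [np.float64(1.52470796559213), np.float64(1.5247079655922886)]
hinge [0.6736 0.2406 0.121 ]
knobs [0.6635 0.2796 0.123 ] [0.6782 0.1974 0.123 ] 0.08352104656431765 yaw 169.82215672858106
mouth->hinge 0.1623303952588644 yaw 0.2053860819667509
plate yaw 0.19421358206877531 0.09562869537021876
knob yaw 0.17763687583821142
free edge [0.6166 0.2667 0.15  ]
free edge [0.6285 0.1992 0.15  ]
```

send_rows:
  plan:
    - {"offset": [0, 0, -5], "yaw": -0.13}
    - {"offset": [0, 0, -5], "yaw": -0.13}
    - {"offset": [0, 0, -5], "yaw": -0.13}
    - {"offset": [0, 0, -5], "yaw": -0.13}
    - {"offset": [-35, -29, 0], "yaw": 0}
    - {"offset": [-35, -29, 0], "yaw": 0}
    - {"offset": [-35, -29, 0], "yaw": 0}
    - {"offset": [-35, -29, 0], "yaw": 0}
    - {"offset": [-35, -29, 0], "yaw": 0}
    - {"offset": [-35, -29, 0], "yaw": 0}
    - {"offset": [-35, -29, 0], "yaw": 0}
    - {"offset": [-35, -29, 0], "yaw": 0}
    - {"offset": [-35, -29, 0], "yaw": 0}
    - {"offset": [-35, -29, 0], "yaw": 0}
    - {"offset": [-35, -29, 0], "yaw": 0}
    - {"offset": [-32, -29, 0], "yaw": 0}
    - {"offset": [0, 0, 0], "yaw": 0}
    - {"offset": [0, 0, 0], "yaw": 0}
  hand: 1
  squeeze: 20

```text
time: 2.9
tool_pos: [0.6456, 0.2331, 0.2367]
tool_rot: [3.141, -0.002, -2.953]
contact_force: [0.2, 0.3, -0.3]
opening: 0.0002
grip_force: 0.0
```

send_rows:
  plan:
    - {"offset": [0, 0, 30], "yaw": 0}
    - {"offset": [0, 0, 20], "yaw": 0}
    - {"offset": [1, 0, 5], "yaw": 0}
    - {"offset": [1.5, 0, 2], "yaw": 0}
    - {"offset": [1.5, 0, 2], "yaw": 0}
    - {"offset": [1.5, 0, 2], "yaw": 0}
    - {"offset": [1.4, 0, 2], "yaw": 0}
    - {"offset": [1.3, 0, 2.2], "yaw": 0}
    - {"offset": [1.2, 0, 2.2], "yaw": 0}
    - {"offset": [1.1, 0, 2.4], "yaw": 0}
    - {"offset": [1, 0, 2.4], "yaw": 0}
    - {"offset": [0.9, 0, 2.3], "yaw": 0}
    - {"offset": [0.8, 0, 2.3], "yaw": 0}

```text
time: 4.2
tool_pos: [0.6322, 0.2313, 0.1608]
tool_rot: [3.142, -0.0, -2.951]
contact_force: [-0.3, -0.5, -0.5]
opening: 0.0001
grip_force: 0.0
```

send_rows:
  plan:
    - {"offset": [0.6, 0, 2.3], "yaw": 0}
    - {"offset": [0.5, 0, 2.3], "yaw": 0}
    - {"offset": [0.4, 0, 2.3], "yaw": 0}
    - {"offset": [0.2, 0, 2], "yaw": 0}

```text
time: 4.6
tool_pos: [0.6307, 0.231, 0.1521]
tool_rot: [3.142, 0.0, -2.951]
contact_force: [-0.1, -0.2, 0.3]
opening: 0.0004
grip_force: 0.3
```

send_rows:
  plan:
    - {"offset": [0, 0, 1.5], "yaw": 0}
    - {"offset": [0, 0, 1.5], "yaw": 0}

```text
time: 4.8
tool_pos: [0.6308, 0.2311, 0.1491]
tool_rot: [3.142, 0.0, -2.951]
contact_force: [0.4, -1.0, 0.4]
opening: 0.0006
grip_force: 0.3
```

```bash
python3 - <<'E'
from h import *
from cell import read_camera,status
import cv2
k=dict(interpolation=cv2.INTER_CUBIC)
a=cv2.resize(read_camera("top")[160:260,205:285,::-1],(400,500),**k)
b=cv2.resize(read_camera("scene")[140:240,270:350,::-1],(400,500),**k)
cv2.imwrite("pics/press.png",np.hstack([a,b]));print(status.observe()["contact_force"])
E
```

```text
[0.32768387 0.15948857 0.21132077]
```

View pics/press.png

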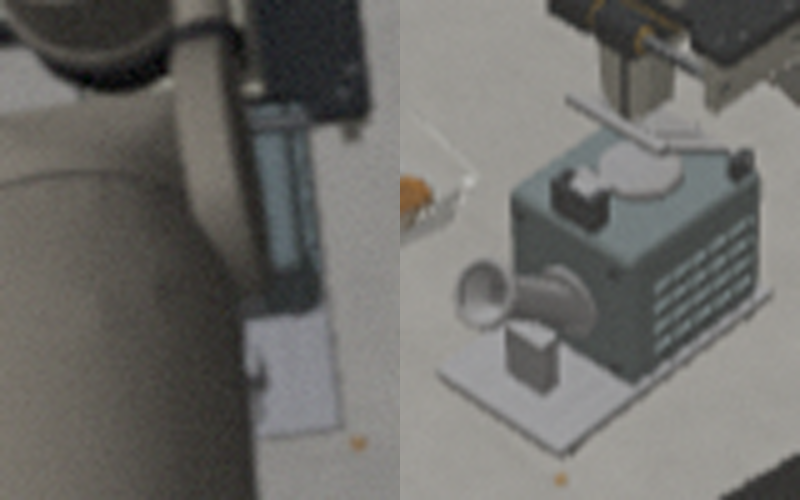

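```bash
python3 - <<'E'
from h import *
h=np.array([.672,.239,.121]);u=np.array([np.cos(.195),np.sin(.195),0]);v=np.array([-u[1],u[0],0]);z=np.array([0,0,1])
print("tip",proj("scene",[.6308,.2311,.124]))
for q in(0,.1,.2,.3,.4,.5,.6): print(q,[proj("scene",h+.072*(-np.cos(q)*u+np.sin(q)*z)+s*.035*v).round(1).tolist() for s in(1,-1)])
print("knobs",[proj("scene",h+s*.042*v).round(1).tolist() for s in(1,-1)])
for d in(0,.1,.11): print(proj("top",h-.001*d*u))
E
```

```text
tip [317.56716686 170.97816801]
0 [[300.9, 171.5], [319.6, 182.7]]
0.1 [[300.9, 169.4], [319.7, 180.6]]
0.2 [[301.2, 167.2], [320.0, 178.4]]
0.3 [[301.5, 164.9], [320.4, 176.1]]
0.4 [[302.1, 162.6], [321.1, 173.7]]
0.5 [[302.9, 160.1], [321.9, 171.3]]
0.6 [[303.8, 157.7], [322.8, 168.8]]
knobs [[316.7, 158.4], [339.1, 171.3]]
[241.7472089  176.48291231]
[241.75150057 176.52188255]
[241.75192974 176.52577964]
```

```bash
python3 - <<'E'
from h import *
from cell import read_camera
import cv2
im=read_camera("scene")[:,:,::-1]
x0,y0,k=290,125,9
b=cv2.resize(im[y0:y0+60,x0:x0+65],None,fx=k,fy=k,interpolation=cv2.INTER_CUBIC)
h=np.array([.672,.239,.121]);u=np.array([np.cos(.195),np.sin(.195),0]);v=np.array([-u[1],u[0],0]);z=np.array([0,0,1])
P=lambda X:tuple(int(t) for t in (proj("scene",X)+.5-[x0,y0])*k)
t=np.array([.6308,.2311,.124])
for a,c in((1,1),(1,-1),(-1,-1),(-1,1)):
    p=t+a*.0095*u+c*.019*v;cv2.line(b,P(p),P(p+.05*z),(0,0,255),1)
cv2.line(b,P(h+.042*v),P(h-.042*v),(0,255,0),1)
cv2.imwrite("pics/z.png",b)
E
```

```text
(no output)
```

View pics/z.png

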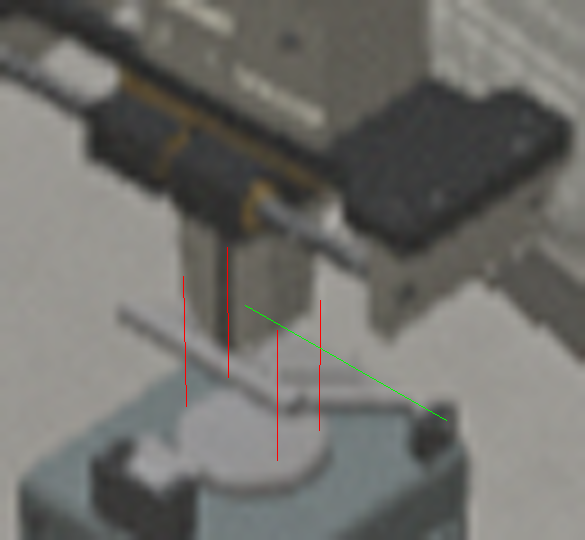

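send_rows:
  plan:
    - {"offset": [-4, 0, -12], "yaw": 0}
    - {"offset": [-8, 0, 0], "yaw": 0}
    - {"offset": [0, 0, 10], "yaw": 0}
    - {"offset": [1.3, 0, 2], "yaw": 0}
    - {"offset": [1.3, 0, 2], "yaw": 0}
    - {"offset": [1.2, 0, 2], "yaw": 0}
    - {"offset": [1.2, 0, 2], "yaw": 0}

```text
time: 5.65
tool_pos: [0.6375, 0.2323, 0.1431]
tool_rot: [3.142, 0.0, -2.951]
contact_force: [0.9, 0.5, 2.2]
opening: 0.0003
grip_force: 0.4
```

```bash
python3 - <<'E'
from h import *
from cell import read_camera,models,status
import cv2
print(status.observe()["contact_force"])
im=read_camera("scene")[:,:,::-1]
x0,y0,k=285,125,9
b=cv2.resize(im[y0:y0+66,x0:x0+70],None,fx=k,fy=k,interpolation=cv2.INTER_CUBIC)
cv2.imwrite("pics/z2.png",b)
E
```

```text
[0.94828109 0.52917663 2.16623874]
```

View pics/z2.png

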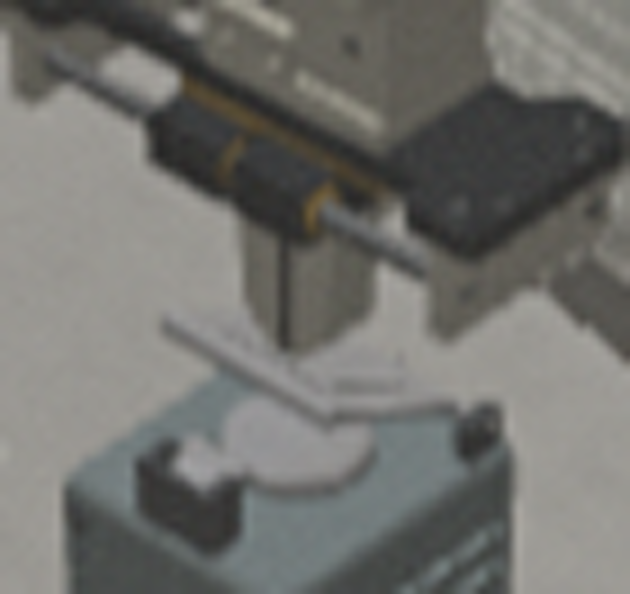

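send_rows:
  plan:
    - {"offset": [1, 0, 2], "yaw": 0}
    - {"offset": [0.9, 0, 2], "yaw": 0}
    - {"offset": [0.8, 0, 2], "yaw": 0}
    - {"offset": [0.7, 0, 2], "yaw": 0}
    - {"offset": [0.5, 0, 2], "yaw": 0}

```text
time: 6.2
tool_pos: [0.6335, 0.2316, 0.133]
tool_rot: [3.141, -0.0, -2.951]
contact_force: [-0.9, -0.1, 1.1]
opening: 0.0004
grip_force: 0.4
```

send_rows:
  plan:
    - {"offset": [0.5, 0, 2], "yaw": 0}
    - {"offset": [0.5, 0, 2], "yaw": 0}
    - {"offset": [0.4, 0, 2], "yaw": 0}
    - {"offset": [0.3, 0, 2], "yaw": 0}

```text
time: 6.6
tool_pos: [0.632, 0.2313, 0.1249]
tool_rot: [3.142, -0.0, -2.951]
contact_force: [-0.9, -0.5, 0.4]
opening: 0.0004
grip_force: 0.4
```

send_rows:
  plan:
    - {"offset": [0.2, 0, 2], "yaw": 0}
    - {"offset": [0.1, 0, 2], "yaw": 0}
    - {"offset": [0, 0, 1], "yaw": 0}

```text
time: 6.9
tool_pos: [0.6316, 0.2313, 0.1217]
tool_rot: [3.142, 0.001, -2.951]
contact_force: [-5.2, -2.4, 8.9]
opening: 0.0005
grip_force: 4.4
```

```bash
python3 - <<'E'
from h import *
from cell import read_camera,models,status
import cv2
print(status.observe()["contact_force"])
im=read_camera("scene")[:,:,::-1]
x0,y0,k=285,125,9
b=cv2.resize(im[y0:y0+66,x0:x0+70],None,fx=k,fy=k,interpolation=cv2.INTER_CUBIC)
cv2.imwrite("pics/z3.png",b)
E
```

```text
[-5.24095388 -2.35807364  8.92811358]
```

View pics/z3.png

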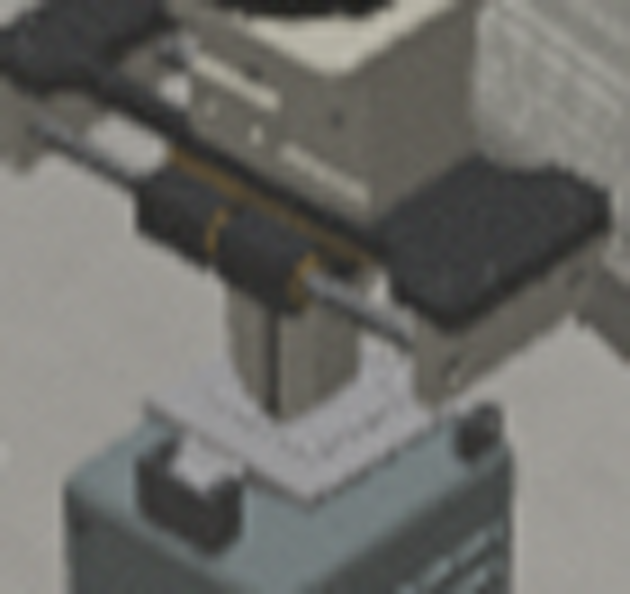

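send_rows:
  plan:
    - {"offset": [0.1, 0, 1.5], "yaw": 0}
    - {"offset": [0, 0, 1.5], "yaw": 0}
    - {"offset": [0, 0, 1.5], "yaw": 0}
    - {"offset": [0, 0, 0], "yaw": 0}

```text
time: 7.35
tool_pos: [0.6315, 0.2312, 0.118]
tool_rot: [-3.142, 0.001, -2.951]
contact_force: [-7.1, -1.8, 14.2]
opening: 0.0003
grip_force: 7.4
```

send_rows:
  plan:
    - {"offset": [-0.2, 0, 1.5], "yaw": 0}
    - {"offset": [0, 0, 1.5], "yaw": 0}
    - {"offset": [0, 0, 0], "yaw": 0}

```text
time: 7.65
tool_pos: [0.6316, 0.2313, 0.1176]
tool_rot: [-3.142, 0.002, -2.951]
contact_force: [-12.3, -3.8, 27.9]
opening: 0.0007
grip_force: 14.1
```

send_rows:
  plan:
    - {"offset": [0, 0, -3], "yaw": 0}
    - {"offset": [0, 0, -20], "yaw": 0}
    - {"offset": [0, 0, -50], "yaw": 0}

```text
time: 7.95
tool_pos: [0.6294, 0.2306, 0.1811]
tool_rot: [-3.141, -0.01, -2.952]
contact_force: [0.1, -0.7, 0.0]
opening: 0.0002
grip_force: 0.0
```

```bash
python3 - <<'E'
from h import *
from cell import read_camera,models,status
import cv2
print(status.observe()["contact_force"])
im=read_camera("scene")[:,:,::-1]
for l in("filler_cover",):
    for r in models.regions_of("scene",l)[:2]: print(r["conf"],r["extent"])
x0,y0,k=280,120,8
b=cv2.resize(im[y0:y0+75,x0:x0+75],None,fx=k,fy=k,interpolation=cv2.INTER_CUBIC)
cv2.imwrite("pics/z4.png",b)
E
```

```text
[ 0.05215256 -0.66066605  0.01242284]
0.88 [303.2, 156.9, 335.7, 187.4]
```

View pics/z4.png

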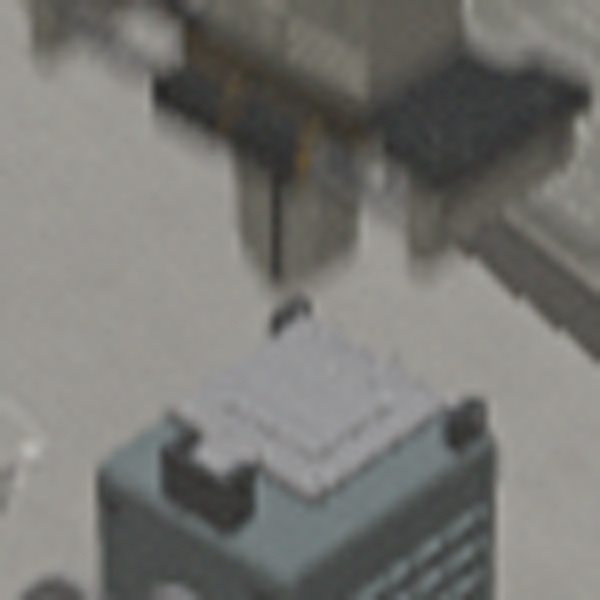

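```bash
python3 - <<'E'
from h import *
from cell import status
import cv2
print(status.observe()["tool_pos"])
u=np.array([np.cos(.195),np.sin(.195),0])
t=np.array([.6294,.2306,0])-.0095*u
for z in(.15,.165,.18,.19,.2):print(z,proj("scene",t+[0,0,z]).round(1))
for c,x0,y0,x1,y1 in(("top",425,268,446,304),("scene",355,320,392,348)):
    g=cv2.cvtColor(cv2.imread(f"pics/{c}0.png"),cv2.COLOR_BGR2GRAY)
    m=np.zeros_like(g);m[y0:y1,x0:x1]=(g[y0:y1,x0:x1]<55)
    n,lab,st,ce=cv2.connectedComponentsWithStats(m);i=1+np.argmax(st[1:,4]);ys,xs=np.nonzero(lab==i)
    W=np.array([atz(c,(x,y),.068)[:2] for x,y in zip(xs,ys)]).astype(np.float32)
    r=cv2.minAreaRect(W*1000);w,V=np.linalg.eigh(np.cov(W.T));d=V[:,1]*np.sign(V[0,1])
    print(c,len(xs),W.mean(0).round(4),"rect",np.round(r[0],1),np.round(r[1],1),"yaw",np.arctan2(d[1],d[0]))
E
```

```text
[0.63512298 0.23208012 0.19277539]
0.15 [314.9 165.5]
0.165 [314.8 161.1]
0.18 [314.8 156.7]
0.19 [314.8 153.7]
0.2 [314.7 150.7]
top 180 [ 0.4394 -0.2426] rect [ 438.7 -242.9] [18.3 63.4] yaw -0.18295843388686586
scene 61 [ 0.4163 -0.2478] rect [ 419.5 -248.7] [21.2 40.4] yaw -0.28366318559216336
```

send_rows:
  plan:
    - {"offset": [0, 0, 0], "yaw": 0.127}
    - {"offset": [0, 0, 0], "yaw": 0.127}
    - {"offset": [0, 0, 0], "yaw": 0.127}
    - {"offset": [9.3, -45.8, 0], "yaw": 0}
    - {"offset": [9.3, -45.8, 0], "yaw": 0}
    - {"offset": [9.3, -45.8, 0], "yaw": 0}
    - {"offset": [9.3, -45.8, 0], "yaw": 0}
    - {"offset": [9.3, -45.8, 0], "yaw": 0}
    - {"offset": [9.3, -45.8, 0], "yaw": 0}
    - {"offset": [9.3, -45.8, 0], "yaw": 0}
    - {"offset": [9.3, -45.8, 0], "yaw": 0}
    - {"offset": [9.3, -45.8, 0], "yaw": 0}
    - {"offset": [9.3, -45.8, 0], "yaw": 0}
    - {"offset": [9.3, -45.8, 0], "yaw": 0}
    - {"offset": [0, 0, 30], "yaw": 0}
    - {"offset": [0, 0, 30], "yaw": 0}
    - {"offset": [0, 0, 0], "yaw": 0}
  hand: 0

```text
time: 9.75
tool_pos: [0.4337, -0.2431, 0.1224]
tool_rot: [3.138, -0.006, 2.95]
contact_force: [0.5, 0.2, 0.2]
opening: 0.0919
grip_force: 0.0
```

send_rows:
  plan:
    - {"offset": [-3, 0, 25], "yaw": 0}
    - {"offset": [-2, 0, 25], "yaw": 0}
    - {"offset": [0, 0, 18], "yaw": 0}
    - {"offset": [0, 0, 10], "yaw": 0}
    - {"offset": [0, 0, 0], "yaw": 0}

```text
time: 10.25
tool_pos: [0.4408, -0.2446, 0.0474]
tool_rot: [3.141, -0.001, 2.951]
contact_force: [-0.2, 1.0, 0.3]
opening: 0.0915
grip_force: 0.0
```

send_rows:
  plan:
    - {"offset": [0, 0, 0], "yaw": 0}
    - {"offset": [0, 0, 0], "yaw": 0}
    - {"offset": [0, 0, 0], "yaw": 0}
    - {"offset": [0, 0, 0], "yaw": 0}
    - {"offset": [0, 0, 0], "yaw": 0}
    - {"offset": [0, 0, 0], "yaw": 0}
    - {"offset": [0, 0, 0], "yaw": 0}
    - {"offset": [0, 0, 0], "yaw": 0}
  hand: 1
  squeeze: 10

```text
time: 11.05
tool_pos: [0.4407, -0.2449, 0.0476]
tool_rot: [3.141, -0.0, 2.951]
contact_force: [-0.1, 0.4, 0.3]
opening: 0.0324
grip_force: 0.0
```

send_rows:
  plan:
    - {"offset": [0, 0, 0], "yaw": 0}
    - {"offset": [0, 0, 0], "yaw": 0}
    - {"offset": [0, 0, 0], "yaw": 0}
    - {"offset": [0, 0, 0], "yaw": 0}

```text
time: 11.45
tool_pos: [0.4407, -0.2449, 0.0475]
tool_rot: [3.141, -0.0, 2.951]
contact_force: [-0.7, -1.2, -0.1]
opening: 0.0157
grip_force: 10.0
```

send_rows:
  plan:
    - {"offset": [0, 0, -10], "yaw": 0}
    - {"offset": [0, 0, -20], "yaw": 0}
    - {"offset": [0, 0, -30], "yaw": 0}
    - {"offset": [0, 0, -30], "yaw": 0}
    - {"offset": [0, 0, -30], "yaw": 0}
    - {"offset": [0, 0, -20], "yaw": 0}
    - {"offset": [0, 0, 0], "yaw": 0}

```text
time: 12.15
tool_pos: [0.442, -0.2459, 0.191]
tool_rot: [-3.139, 0.006, 2.951]
contact_force: [0.6, -0.6, -2.0]
opening: 0.0162
grip_force: 10.0
```

```bash
python3 - <<'E'
from h import *
from cell import read_camera,models,status
import cv2
print(status.observe()["contact_force"])
k=4
ims={}
for c,X in(("top",[.5,-.25,.19]),("scene",[.5,-.25,.15])):
    im=read_camera(c);p=proj(c,X).astype(int);print(c,p)
    a=im[p[1]-60:p[1]+60,p[0]-50:p[0]+50,::-1];ims[c]=cv2.resize(a,(400,480),interpolation=cv2.INTER_CUBIC)
cv2.imwrite("pics/rod.png",np.hstack([ims["top"],ims["scene"]]))
E
```

```text
[ 0.64853894 -0.56317112 -1.98847586]
top [450 251]
scene [400 299]
```

View pics/rod.png

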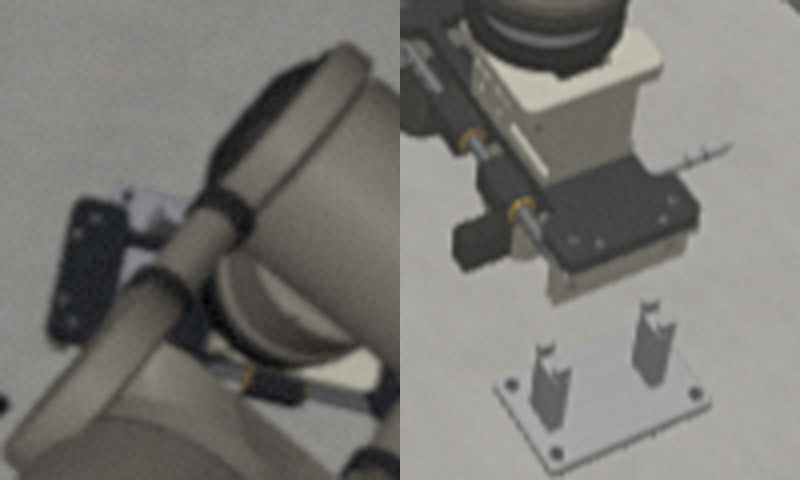

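```bash
cat >> h.py <<'E'
def rodp(g,yaw,pitch,l): # pitch>0 nose down
    return np.array(g)+l*np.array([np.cos(yaw)*np.cos(pitch),np.sin(yaw)*np.cos(pitch),-np.sin(pitch)])
E
python3 - <<'E'
from h import *
from cell import models
for p in np.radians([-10,-5,0,5,10,20,30,40]):
    print(np.degrees(p).round(),[proj("scene",rodp([.441,-.2455,.2085],-.19,p,l)).round(1).tolist() for l in(.133,.1,-.0325)])
for l in("gauge_rod","rod_tip","rod_grip"):
    for r in models.regions_of("scene",l)[:3]:print(l,r["conf"],r["extent"])
E
```

```text
-10.0 [[435.3, 265.8], [421.8, 272.7], [366.2, 301.0]]
-5.0 [[435.2, 269.1], [421.7, 275.2], [366.1, 300.2]]
0.0 [[434.6, 272.6], [421.4, 277.8], [366.1, 299.4]]
5.0 [[433.6, 276.2], [420.7, 280.5], [366.2, 298.5]]
10.0 [[432.2, 279.9], [419.7, 283.3], [366.5, 297.6]]
20.0 [[428.5, 287.4], [417.0, 289.0], [367.3, 295.7]]
30.0 [[423.4, 294.9], [413.2, 294.7], [368.5, 293.7]]
40.0 [[417.2, 302.3], [408.5, 300.4], [370.0, 291.7]]
gauge_rod 0.85 [360.7, 381.4, 378.9, 434.3]
gauge_rod 0.78 [314.9, 315.5, 347.2, 332.8]
gauge_rod 0.58 [360.7, 274.1, 432.6, 307.8]
rod_tip 0.65 [362.1, 275.6, 431.2, 308.2]
rod_tip 0.58 [360.8, 376.3, 378.4, 431.0]
rod_tip 0.52 [300.6, 314.5, 347.5, 332.3]
rod_grip 0.58 [311.6, 319.1, 348.5, 332.2]
rod_grip 0.53 [362.2, 382.2, 377.8, 429.8]
rod_grip 0.5 [362.7, 274.0, 430.7, 309.8]
```

send_rows:
  plan:
    - {"offset": [0, 0, 0], "yaw": 0}
    - {"offset": [0, 0, 0], "yaw": 0}
    - {"offset": [0, 0, 0], "yaw": 0}
  squeeze: 3

```text
time: 12.7
tool_pos: [0.4405, -0.2448, 0.1871]
tool_rot: [3.141, -0.001, 2.951]
contact_force: [-1.1, 0.5, -1.1]
opening: 0.0157
grip_force: 3.0
```

```bash
cat >> h.py <<'E'
def tipscan(n=0):
    from cell import models,read_camera,status
    import cv2
    im=read_camera("scene");cv2.imwrite(f"pics/n{n}.png",im[:,:,::-1]);t=status.observe()["tool_pos"];p=proj("scene",t)
    for r in models.regions_of("scene","gauge_rod"):
        e=r["extent"]
        if e[0]-40<p[0]<e[2]+40 and e[1]-40<p[1]<e[3]+40:
            ys,xs=np.nonzero(r["mask"]);i=xs>=xs.max()-2;print("conf",r["conf"],"ext",e,"right end",xs[i].mean(),ys[i].mean())
E
python3 - <<'E'
from h import *
tipscan(1)
E
```

```text
conf 0.72 ext [364.4, 289.0, 389.6, 329.5] right end 387.73333333333335 322.73333333333335
conf 0.65 ext [305.2, 314.7, 346.2, 331.4] right end 346.7894736842105 327.3157894736842
```

```bash
python3 - <<'E'
from h import *
for p in np.radians([40,50,60,70,80,90]):
    print(np.degrees(p).round(),[proj("scene",rodp([.4395,-.2445,.2045],-.19,p,l)).round(1).tolist() for l in(.133,.06,-.0325)])
E
```

```text
40.0 [[416.2, 303.5], [396.5, 299.1], [369.0, 293.0]]
50.0 [[409.0, 310.5], [393.1, 302.4], [370.9, 291.0]]
60.0 [[401.1, 317.0], [389.4, 305.5], [373.0, 289.3]]
70.0 [[392.6, 322.9], [385.4, 308.3], [375.3, 287.6]]
80.0 [[383.7, 328.1], [381.2, 310.7], [377.7, 286.3]]
90.0 [[374.6, 332.3], [376.9, 312.7], [380.2, 285.2]]
```

send_rows:
  plan:
    - {"offset": [0, 0, -30], "yaw": 0}
    - {"offset": [-8, 25, 0], "yaw": 0}
    - {"offset": [-10, 35, 0], "yaw": 0}
    - {"offset": [-10, 35, 0], "yaw": 0}
    - {"offset": [-10, 30, 0], "yaw": 0}
    - {"offset": [0, 0, 40], "yaw": 0}
    - {"offset": [0, 0, 40], "yaw": 0}
    - {"offset": [0, 0, 15], "yaw": 0}
    - {"offset": [0, 0, 0], "yaw": 0}
    - {"offset": [0, 0, 0], "yaw": 0}
  squeeze: 12

```text
time: 13.8
tool_pos: [0.5022, -0.1296, 0.1232]
tool_rot: [-3.142, 0.001, 2.951]
contact_force: [1.1, -0.1, -0.5]
opening: 0.0157
grip_force: 12.0
```

```bash
python3 - <<'E'
from h import *
tipscan(2)
for p in np.radians([60,70,80,90]):
    print(np.degrees(p).round(),[proj("scene",rodp([.477,-.128,.140],-.19,p,l)).round(1).tolist() for l in(.133,.06,-.0325)])
E
```

```text
conf 0.61 ext [353.0, 262.3, 375.2, 299.6] right end 372.64 291.52
60.0 [[378.0, 294.1], [366.5, 282.7], [350.4, 266.7]]
70.0 [[370.3, 299.5], [362.8, 285.2], [352.4, 265.3]]
80.0 [[362.1, 304.1], [359.0, 287.4], [354.6, 264.1]]
90.0 [[353.8, 307.9], [355.1, 289.1], [356.9, 263.1]]
```

send_rows:
  plan:
    - {"offset": [0, 0, 6], "yaw": 0}
    - {"offset": [4, 0, 6], "yaw": 0}
    - {"offset": [15, 0, 5], "yaw": 0}
    - {"offset": [14, 0, 7], "yaw": 0}
    - {"offset": [13, 0, 9], "yaw": 0}
    - {"offset": [12, 0, 10], "yaw": 0}
    - {"offset": [10, 0, 10], "yaw": 0}
    - {"offset": [0, 0, 0], "yaw": 0}
  squeeze: 3

```text
time: 14.7
tool_pos: [0.4329, -0.1158, 0.0687]
tool_rot: [3.141, -0.003, 2.95]
contact_force: [-0.6, -0.6, -0.7]
opening: 0.0162
grip_force: 3.0
```

send_rows:
  plan:
    - {"offset": [0, 0, 0], "yaw": 0}
    - {"offset": [0, 0, 0], "yaw": 0}
    - {"offset": [0, 0, -20], "yaw": 0}
    - {"offset": [0, 0, 0], "yaw": 0}
  squeeze: 15

```text
time: 15.1
tool_pos: [0.437, -0.1173, 0.0915]
tool_rot: [-3.141, 0.005, 2.951]
contact_force: [0.1, 0.7, -2.4]
opening: 0.0158
grip_force: 15.0
```

```bash
python3 - <<'E'
from h import *
from cell import status
t=status.observe()["tool_pos"];print(t)
tipscan(3)
for p in np.radians([30,35,40,45,50,60]):
    print(np.degrees(p).round(),[proj("scene",rodp(t+[0,0,.0175],-.19,p,l)).round(1).tolist() for l in(.133,.06,-.0325)])
E
```

```text
[ 0.43699504 -0.11732637  0.09150691]
conf 0.77 ext [315.5, 315.1, 346.7, 330.1] right end 345.85 327.8
30.0 [[380.6, 287.7], [358.5, 287.0], [328.2, 286.0]]
35.0 [[378.1, 291.1], [357.3, 288.5], [328.8, 285.1]]
40.0 [[375.3, 294.4], [356.0, 290.1], [329.5, 284.2]]
45.0 [[372.3, 297.6], [354.7, 291.6], [330.3, 283.3]]
50.0 [[369.0, 300.8], [353.2, 293.1], [331.1, 282.5]]
60.0 [[362.0, 306.7], [349.9, 295.9], [333.0, 280.9]]
```

```bash
python3 - <<'E'
from h import *
import cv2
from cell import models,read_camera
a=cv2.imread("pics/scene0.png").astype(int);b=read_camera("scene")[:,:,::-1].astype(int)
d=np.abs(cv2.GaussianBlur((a-b).astype(np.float32),(3,3),0)).sum(2)[278:314,345:390]
for r in d[::1]: print(''.join('#' if v>60 else '+' if v>35 else '.' for v in r))
for l in("rod_tip","rod_collar","gauge_rod"):
    for r in models.regions_of("scene",l): print(l,r["conf"],r["extent"])
E
```

```text
###########################.+++++++++++++.+++
############################.++++++++++++++++
############################+.+++++++++++++++
#############################..++++++++++++++
##############################.++++++++++++++
##############################.++++++++++++++
##############################.++++++++.+++++
##############################.++++++++++++++
##############################.++++++++++++++
##############################.++++++++++++++
#############################+.++++++++++++++
############################+..++++++++++++++
###########################+.++++++++++++++++
###########################+.++++++++++++++++
###########################..++++++++++++++++
###########################.+++++++++++++++++
##########################+.+++++++++++++++++
##########################+..++++++++++++++++
###########################+.++++++++++++++++
#################+.....+#++..++++++++++++++++
###############+...+.........++++++++++++++++
############+....++++++++++++++++++++++++++++
##########....+++++++++++++++++++++++++++++++
#######+...+++++++++++++++++++++++++++++++
[... 162 characters left out ...]
+++++++++++++++++++++++++
+++++++++++++++++++++++++++++++++++++++++++++
+++++++++++++++++++++++++++++++++++++++++++++
+++++++++++++++++++++++++++++++++++++++++++++
+++++++++++++++++++++++++++++++.+++++++++++++
+++++++++++++++++++++++++++++++++++++++++++++
+++++++++++++++++++++++++++++++++++++++++++++
+++++++++++++++++++++++++++++++++++++++++++++
+++++++++++++++++++++++++++++++++++++++++++++
rod_tip 0.76 [303.5, 316.6, 348.8, 331.9]
rod_tip 0.73 [359.3, 380.6, 377.2, 430.8]
rod_collar 0.84 [298.8, 317.7, 346.5, 331.2]
rod_collar 0.74 [362.0, 387.0, 380.4, 434.4]
rod_collar 0.61 [325.4, 285.2, 333.0, 294.6]
gauge_rod 0.77 [362.2, 384.9, 376.9, 432.0]
gauge_rod 0.61 [303.0, 315.1, 348.2, 333.0]
```

send_rows:
  plan:
    - {"offset": [0, 0, -30], "yaw": 0}
    - {"offset": [0, 0, -40], "yaw": 0}
    - {"offset": [0, 0, -38], "yaw": 0}
    - {"offset": [0, 0, 0], "yaw": -0.1}
    - {"offset": [0, 0, 0], "yaw": -0.1}
    - {"offset": [0, 0, 0], "yaw": -0.1}
    - {"offset": [0, 0, 0], "yaw": -0.085}
    - {"offset": [-2, 20, 0], "yaw": 0}
    - {"offset": [-2, 38, 0], "yaw": 0}
    - {"offset": [-2, 38, 0], "yaw": 0}
    - {"offset": [-2, 38, 0], "yaw": 0}
    - {"offset": [-2, 38, 0], "yaw": 0}
    - {"offset": [-2, 38, 0], "yaw": 0}
    - {"offset": [-2, 38, 0], "yaw": 0}
    - {"offset": [-2, 30, 0], "yaw": 0}
    - {"offset": [-2, 20, 0], "yaw": 0}
    - {"offset": [0, 6, 0], "yaw": 0}
    - {"offset": [0, 0, 0], "yaw": 0}
    - {"offset": [0, 0, 0], "yaw": 0}
  squeeze: 20

```text
time: 17.3
tool_pos: [0.394, 0.1845, 0.1974]
tool_rot: [-3.141, -0.001, -2.948]
contact_force: [1.0, -0.6, -1.0]
opening: 0.0157
grip_force: 20.0
```

```bash
python3 - <<'E'
from h import *
from cell import status,read_camera
import cv2
t=status.observe()["tool_pos"];print(t)
b=read_camera("scene")[:,:,::-1];g=read_camera("top")[:,:,::-1]
k=dict(interpolation=cv2.INTER_CUBIC)
p=proj("scene",[.48,.2,.15]).astype(int);q=proj("top",[.48,.2,.15]).astype(int);print(p,q)
o=np.hstack([cv2.resize(g[q[1]-40:q[1]+40,q[0]-27:q[0]+26],(397,600),**k),cv2.resize(b[p[1]-40:p[1]+40,p[0]-27:p[0]+26],(397,600),**k)]);cv2.imwrite("pics/ins.png",o)
for a in np.radians([30,35,40,45,50]):
    print(np.degrees(a).round(),*[(np.array(proj(c,rodp(t+[0,0,.0175],.195,a,l))-w+[27,40])*7.5).round().tolist() for c,w in(("top",q),("scene",p)) for l in(.133,.058)])
E
```

```text
[0.39399041 0.18451603 0.19736009]
[277 191] [249 252]
30.0 [189.0, 221.0] [194.0, 407.0] [261.0, 266.0] [118.0, 276.0]
35.0 [196.0, 247.0] [197.0, 419.0] [249.0, 296.0] [113.0, 290.0]
40.0 [203.0, 275.0] [200.0, 431.0] [236.0, 326.0] [108.0, 303.0]
45.0 [210.0, 305.0] [203.0, 445.0] [222.0, 355.0] [101.0, 316.0]
50.0 [216.0, 336.0] [206.0, 459.0] [205.0, 384.0] [94.0, 330.0]
```

View pics/ins.png

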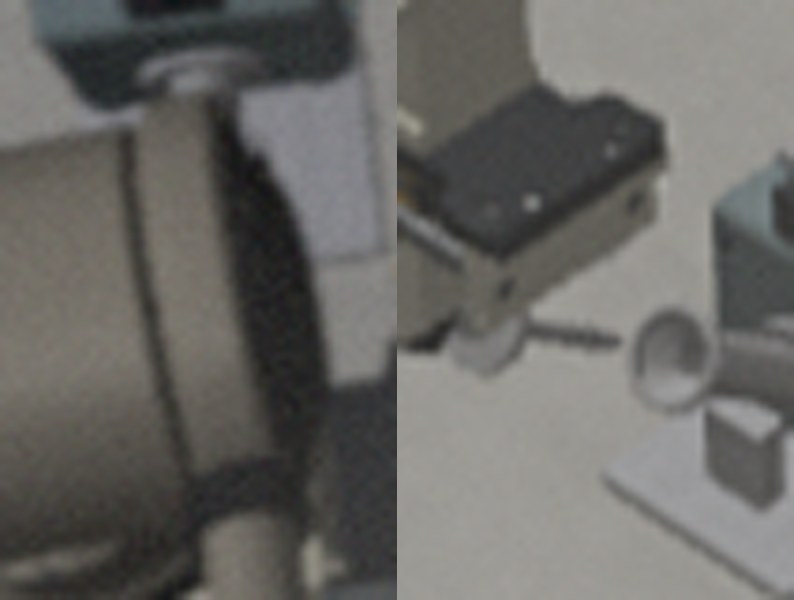

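```bash
python3 - <<'E'
from h import *
t=rodp([.394,.1845,.2149],.195,np.radians(39),.133);print(t)
p=proj("scene",t)
for x in(.510,.514,.518):
    for y in(.2025,.2075,.2125):print(x,y,((proj("scene",[x,y,.105])-p)*7.5).round(0))
E
```

```text
[0.49540149 0.20452779 0.13120039]
0.51 0.2025 [41. 42.]
0.51 0.2075 [33. 34.]
0.51 0.2125 [25. 27.]
0.514 0.2025 [50. 38.]
0.514 0.2075 [42. 30.]
0.514 0.2125 [35. 22.]
0.518 0.2025 [60. 33.]
0.518 0.2075 [52. 25.]
0.518 0.2125 [44. 18.]
```

send_rows:
  plan:
    - {"offset": [-8, -1, 9], "yaw": 0}
    - {"offset": [-8, 0, 9], "yaw": 0}
    - {"offset": [-7, 0, 8], "yaw": 0}
    - {"offset": [-3.8, 0, 3.2], "yaw": 0}
    - {"offset": [-3.8, 0, 3.2], "yaw": 0}
    - {"offset": [0, 0, 0], "yaw": 0}
  squeeze: 8

```text
time: 18.0
tool_pos: [0.4245, 0.1902, 0.1646]
tool_rot: [3.142, -0.001, -2.947]
contact_force: [-0.1, 0.4, -1.5]
opening: 0.0159
grip_force: 8.0
```

send_rows:
  plan:
    - {"offset": [-3.8, 0, 3.2], "yaw": 0}
    - {"offset": [-3.8, 0, 3.2], "yaw": 0}
    - {"offset": [-3.8, 0, 3.2], "yaw": 0}
    - {"offset": [0, 0, 0], "yaw": 0}

```text
time: 18.4
tool_pos: [0.4357, 0.1924, 0.1552]
tool_rot: [3.142, -0.0, -2.947]
contact_force: [-0.2, 0.8, -1.1]
opening: 0.0161
grip_force: 8.0
```

send_rows:
  plan:
    - {"offset": [-3.8, 0, 3.2], "yaw": 0}
    - {"offset": [-3.8, 0, 3.2], "yaw": 0}
    - {"offset": [-3.8, 0, 3.2], "yaw": 0}
    - {"offset": [-3.8, 0, 3.2], "yaw": 0}
    - {"offset": [0, 0, 0], "yaw": 0}

```text
time: 18.9
tool_pos: [0.4506, 0.1953, 0.1423]
tool_rot: [3.142, -0.001, -2.947]
contact_force: [0.7, -0.6, -0.2]
opening: 0.016
grip_force: 8.0
```

send_rows:
  plan:
    - {"offset": [-3.8, 0, 3.2], "yaw": 0}
    - {"offset": [-3.8, 0, 3.2], "yaw": 0}
    - {"offset": [-3.8, 0, 3.2], "yaw": 0}
    - {"offset": [0, 0, 0], "yaw": 0}

```text
time: 19.3
tool_pos: [0.4618, 0.1975, 0.1327]
tool_rot: [3.142, -0.0, -2.947]
contact_force: [0.4, 1.1, -1.7]
opening: 0.0164
grip_force: 8.0
```

```bash
python3 - <<'E'
from h import *
from cell import read_camera,models,status
s=status.observe();print(s["tool_pos"],s["contact_force"],s["torque"])
im=read_camera("scene")
for l in("guide_tube","gauge_rod","rod_collar"):
    for r in models.regions_of("scene",l)[:4]:
        ys,xs=np.nonzero(r["mask"]);print(l,r["conf"],r["extent"],xs.mean(),ys.mean())
t=s["tool_pos"]
for a in np.radians([35,40,45]):print([proj("scene",rodp(t+[0,0,.0175],.195,a,l)).round(1).tolist() for l in(.133,.058)])
print("mouth",proj("scene",[.518,.208,.105]))
E
```

```text
[0.46184525 0.197529   0.13271158] [ 0.37976912  1.14478899 -1.73845583] [0.03961183 0.01020446 0.02268595]
guide_tube 0.48 [286.0, 196.1, 306.8, 207.2] 296.4066666666667 201.33333333333334
gauge_rod 0.74 [257.6, 191.9, 290.9, 211.3] 272.4959677419355 199.3709677419355
gauge_rod 0.74 [362.9, 379.1, 379.9, 432.2] 369.6842105263158 410.25986842105266
gauge_rod 0.61 [322.0, 316.6, 347.6, 329.2] 333.28506787330315 324.4343891402715
rod_collar 0.75 [261.6, 191.2, 286.5, 206.5] 271.1169590643275 198.7251461988304
rod_collar 0.65 [299.1, 316.3, 349.2, 333.3] 333.7509727626459 324.3346303501946
rod_collar 0.64 [359.2, 377.3, 380.1, 435.6] 369.4504792332268 409.90415335463257
[[302.1, 195.9], [285.8, 195.3]]
[[300.5, 199.7], [285.0, 197.0]]
[[298.6, 203.4], [284.2, 198.7]]
mouth [288.65768332 196.95941402]
```

send_rows:
  plan:
    - {"offset": [-3, 0, 2.6], "yaw": 0}
    - {"offset": [-3, 0, 2.6], "yaw": 0}
    - {"offset": [-2.3, 0, 2], "yaw": 0}
    - {"offset": [0, 0, 0], "yaw": 0}

```text
time: 19.9
tool_pos: [0.47, 0.1992, 0.1257]
tool_rot: [3.141, 0.0, -2.947]
contact_force: [-0.3, 0.1, -0.4]
opening: 0.0157
grip_force: 8.0
```

send_rows:
  plan:
    - {"offset": [-1.6, 0, 1.3], "yaw": 0}
    - {"offset": [-1.6, 0, 1.3], "yaw": 0}
    - {"offset": [0, 0, 0], "yaw": 0}

```text
time: 20.2
tool_pos: [0.4729, 0.1997, 0.1233]
tool_rot: [3.142, 0.0, -2.947]
contact_force: [-0.4, 0.8, -1.3]
opening: 0.016
grip_force: 8.0
```

send_rows:
  plan:
    - {"offset": [-1.6, 0, 1.3], "yaw": 0}
    - {"offset": [-1.6, 0, 1.3], "yaw": 0}
    - {"offset": [0, 0, 0], "yaw": 0}

```text
time: 20.5
tool_pos: [0.4753, 0.2002, 0.1213]
tool_rot: [3.142, -0.001, -2.947]
contact_force: [-3.7, -0.6, 5.7]
opening: 0.016
grip_force: 8.0
```

send_rows:
  plan:
    - {"offset": [-1.5, 0, 1], "yaw": 0}
    - {"offset": [-1.5, 0, 0.8], "yaw": 0}
    - {"offset": [0, 0, 0], "yaw": 0}
    - {"offset": [0, 0, 0], "yaw": 0}
  squeeze: 8

```text
time: 20.9
tool_pos: [0.4778, 0.2007, 0.1195]
tool_rot: [-3.142, -0.002, -2.947]
contact_force: [-5.8, -0.8, 7.5]
opening: 0.0165
grip_force: 8.0
```

```bash
python3 - <<'E'
from h import *
from cell import read_camera,models,status
s=status.observe();print(s["tool_pos"],s["contact_force"],s["torque"])
im=read_camera("scene")
for l in("guide_tube","gauge_rod","rod_collar"):
    for r in models.regions_of("scene",l)[:2]:
        ys,xs=np.nonzero(r["mask"]);print(l,r["conf"],r["extent"],xs.mean(),ys.mean())
# gripped rod rear end and line fit of dark handle
g=im.mean(2)[180:225,245:312].astype(int)
for r in g[::1,::1]:print(''.join("@#*+=-. "[min(7,v//26)] for v in r))
E
```

```text
[0.47775364 0.20071272 0.11949559] [-5.84348396 -0.76288344  7.49853444] [-0.16358393  0.89159046  0.04585344]
guide_tube 0.43 [291.1, 200.1, 307.8, 209.2] 299.22222222222223 201.4777777777778
guide_tube 0.3 [372.4, 311.7, 426.7, 358.2] 400.23597960670065 337.5265841223598
gauge_rod 0.78 [366.8, 399.3, 378.0, 432.9] 370.29756097560977 413.5121951219512
gauge_rod 0.67 [301.6, 314.8, 343.8, 329.3] 328.6955223880597 323.02985074626866
rod_collar 0.86 [360.5, 379.2, 379.6, 433.2] 369.33038348082596 409.6312684365782
rod_collar 0.85 [299.0, 319.0, 346.4, 330.8] 329.072202166065 323.30324909747293
++++++++*******##****++=*********###***************************##*+
+++++++***=====**#*****************####**********************###*++
++++*****+-=---=+****++*************##**********************##*++++
+*******++=++====****++*#***********####*******************##*+++**
******++++++++++==+**++####******+*#####****************####*++++*+
****++++++++**+++-=++++*#####****+**####***********+***###**++**++=
==+++++++++++++*+---==+*######**++=+###******+****++**##**++++*+++=
--=++++++++++++++----=++*
[... 1858 characters left out ...]
+++++++++=.--------=
---------------------------------=--..----------++++++++=----------
---------------------------------===--..-----...-=++++++=----------
--.---------------.----------------===--------..---=++++-----------
-------------.-.---.----------------===--....-------=+=--.---------
--------------------------------------===-..------.----...---------
--.------------.-----------------------===--.--------.-------------
-.-----------..-------.---------.--------===-----------------------
--.----------..-.--------.----------------===--.--.----------------
-.-----..----..----------------------------====-..--------.-------=
.-.------------------------------------------===--..----.-.-----===
```

send_rows:
  plan:
    - {"offset": [0, 0, 0], "yaw": 0}
    - {"offset": [-1.5, 0, 0.8], "yaw": 0}
    - {"offset": [-1, 0, 0.5], "yaw": 0}
    - {"offset": [0, 0, 0], "yaw": 0}
  squeeze: 15

```text
time: 21.5
tool_pos: [0.479, 0.201, 0.1187]
tool_rot: [-3.141, -0.005, -2.947]
contact_force: [-12.2, -3.1, 14.6]
opening: 0.0161
grip_force: 15.0
```

send_rows:
  plan:
    - {"offset": [1, 0, -0.7], "yaw": 0}
    - {"offset": [0, 0, 0], "yaw": 0}
    - {"offset": [0, 0, 0], "yaw": 0}
  squeeze: 3

```text
time: 21.8
tool_pos: [0.4801, 0.2013, 0.1185]
tool_rot: [3.141, -0.0, -2.947]
contact_force: [-3.4, -0.4, 2.8]
opening: 0.0162
grip_force: 3.0
```

send_rows:
  plan:
    - {"offset": [0, 0, 0], "yaw": 0}
    - {"offset": [0, 0, 0], "yaw": 0}
    - {"offset": [4, 0, -3.3], "yaw": 0}
    - {"offset": [7.7, 0, -6.4], "yaw": 0}
    - {"offset": [7.7, 0, -6.4], "yaw": 0}
    - {"offset": [7.7, 0, -6.4], "yaw": 0}
  squeeze: 15

```text
time: 22.4
tool_pos: [0.4532, 0.1958, 0.1416]
tool_rot: [-3.142, 0.001, -2.947]
contact_force: [0.2, 0.2, -1.7]
opening: 0.0156
grip_force: 15.0
```

send_rows:
  plan:
    - {"offset": [7.7, 0, -6.4], "yaw": 0}
    - {"offset": [7.7, 0, -6.4], "yaw": 0}
    - {"offset": [7.7, 0, -6.4], "yaw": 0}
    - {"offset": [7.7, 0, -6.4], "yaw": 0}
    - {"offset": [7.7, 0, -6.4], "yaw": 0}
    - {"offset": [7.7, 0, -6.4], "yaw": 0}
    - {"offset": [7.7, 0, -6.4], "yaw": 0}
    - {"offset": [7.7, 0, -6.4], "yaw": 0}
    - {"offset": [0, 0, 0], "yaw": 0}
    - {"offset": [0, 0, 0], "yaw": 0}

```text
time: 23.4
tool_pos: [0.3934, 0.1841, 0.1923]
tool_rot: [3.141, 0.001, -2.947]
contact_force: [0.1, -0.5, -0.8]
opening: 0.0159
grip_force: 15.0
```

```bash
python3 - <<'E'
from h import *
from cell import status
tipscan(5)
t=status.observe()["tool_pos"]
for a in np.radians([30,35,40,45,50]):print(np.degrees(a).round(),[proj("scene",rodp(t+[0,0,.0175],.195,a,l)).round(1).tolist() for l in(.133,.058)])
E
```

```text
conf 0.84 ext [230.3, 187.3, 279.3, 205.0] right end 274.6666666666667 198.16666666666666
30.0 [[284.8, 188.3], [265.8, 189.6]]
35.0 [[283.3, 192.2], [265.2, 191.4]]
40.0 [[281.5, 196.2], [264.4, 193.2]]
45.0 [[279.6, 200.1], [263.5, 195.0]]
50.0 [[277.4, 203.9], [262.5, 196.7]]
```

send_rows:
  plan:
    - {"offset": [-9, 0, 10], "yaw": 0}
    - {"offset": [-9, 0, 10], "yaw": 0}
    - {"offset": [-9, 0, 10], "yaw": 0}
    - {"offset": [-10, 0, 11], "yaw": 0}
    - {"offset": [0, 0, 0], "yaw": 0}
    - {"offset": [0, 0, 0], "yaw": 0}

```text
time: 24.1
tool_pos: [0.4295, 0.1911, 0.1503]
tool_rot: [-3.142, -0.002, -2.948]
contact_force: [0.5, -1.5, -1.2]
opening: 0.016
grip_force: 15.0
```

send_rows:
  plan:
    - {"offset": [2, 0, 3], "yaw": 0}
    - {"offset": [4, 0, 6], "yaw": 0}
    - {"offset": [5, 0, 7], "yaw": 0}
    - {"offset": [5, 0, 7], "yaw": 0}
    - {"offset": [4.5, 0, 8], "yaw": 0}
    - {"offset": [4, 0, 9], "yaw": 0}
    - {"offset": [3, 0, 9], "yaw": 0}
    - {"offset": [0, 0, 0], "yaw": 0}
  squeeze: 3

```text
time: 24.9
tool_pos: [0.4013, 0.1856, 0.1008]
tool_rot: [-3.141, -0.003, -2.947]
contact_force: [0.3, -0.6, -1.1]
opening: 0.016
grip_force: 3.0
```

```bash
python3 - <<'E'
from h import *
from cell import status
tipscan(6)
s=status.observe();t=s["tool_pos"];print(s["contact_force"])
for a in np.radians([0,10,20,30,40,60]):print(np.degrees(a).round(),[proj("scene",rodp(t+[0,0,.0175],.195,a,l)).round(1).tolist() for l in(.133,.058,-.0325)])
E
```

```text
conf 0.52 ext [236.6, 215.3, 256.3, 233.6] right end 254.54545454545453 220.4090909090909
[-0.09385763  0.27825525 -1.62569316]
0.0 [[292.3, 190.0], [272.2, 204.1], [246.4, 222.1]]
10.0 [[292.1, 196.8], [272.2, 207.1], [246.3, 220.4]]
20.0 [[290.8, 204.0], [271.7, 210.3], [246.6, 218.5]]
30.0 [[288.6, 211.5], [270.7, 213.7], [247.1, 216.6]]
40.0 [[285.5, 218.9], [269.3, 217.1], [247.9, 214.6]]
60.0 [[276.9, 233.3], [265.4, 223.6], [250.2, 210.7]]
```

```bash
python3 - <<'E'
import cv2
g=cv2.imread("pics/n6.png").mean(2)[188:240,228:312].astype(int)
for r in g:print(''.join("@#*+=-. "[min(7,v//26)] for v in r))
E
```

```text
+=-.-=+*#**++=+++++==+++++++++++++++++++++++=-------------------=************++++===
==-.-.-+*#**+++++++++++++++++++++++++++++++++-------------------=***************+++=
==--...=**##*+++++=++++++++*++++++++++++++++++------------------=****************+++
*+==---+***##**+++=+++++++++++++++++++++++++++-.----------------=******************+
**+=+=+******#**++++++-=++++++++++++++++++++++=----------====---=*******************
*+++**********##**+++=--=+++++++++++++++++++***+=-----==+++++=--=*****++===+********
=--+************#**+++=---=++++++++++++++++******+==++***+++++=-=+****++====++******
...=*************##*+++==--=+++++++++++++*****************+++++==+=++++++++===******
--.-*#************##**+++=---=++++++++++********************+*+===========++==+*****
--.-*##******+***#*###**++==--=+++++++************************++=++========++==+****
--.-*#####***++**##***#**+++=--=+++++******************++*****+==+++++++====++==****
---.=*######*++=**#*+**##**++===+++***************************+==++++++++++++++=+***
--..-=+*###***+==+**+****##**+++++**************************#*==++++++++++++++++
[... 2619 characters left out ...]
---------==--......-
---------------...----------------.-.----------------------------------.--------..-.
---------------.------.--------------..----------------------------------.-------...
--------------.---------.------------..-------------------------------------------..
----------------.--------------------.-------------------------.----------=--..-----
------------------.-..--.----------------------------------------.-------==--.------
---------------.---.----------...--.--------------------------------------------..--
-----------------.--..------.----.------.-----------------------------------------.-
-------------------..------..-----.-----.-----------------.-------------------------
```

send_rows:
  plan:
    - {"offset": [1, 0, 8], "yaw": 0}
    - {"offset": [0.5, 0, 8], "yaw": 0}
    - {"offset": [0, 0, 6], "yaw": 0}
    - {"offset": [0, 0, 0], "yaw": 0}

```text
time: 25.4
tool_pos: [0.4006, 0.1855, 0.0791]
tool_rot: [-3.142, -0.002, -2.947]
contact_force: [0.3, 0.3, -1.4]
opening: 0.0161
grip_force: 3.0
```

```bash
python3 - <<'E'
from h import *
from cell import status
import cv2
tipscan(7)
s=status.observe();t=s["tool_pos"];print(t,s["contact_force"])
for a in np.radians([-10,0,10,20]):
    e=[proj("scene",rodp(t+[0,0,.0175],.195,a,l)) for l in(-.0325,0)];d=e[1]-e[0];print(np.degrees(a).round(),e[0].round(1),"slope",d[1]/d[0])
g=cv2.imread("pics/n7.png").mean(2)[200:245,228:275].astype(int)
for r in g:print(''.join("@#*+=-. "[min(7,v//26)] for v in r))
E
```

```text
conf 0.75 ext [238.0, 222.5, 253.5, 242.4] right end 253.75 227.57142857142858
conf 0.15 ext [281.7, 194.0, 307.4, 207.3] right end 303.8235294117647 202.2941176470588
[0.40101837 0.18558288 0.07987545] [-1.23345559  0.35703583 -1.10841483]
-10.0 [247.1 230. ] slope -0.8962984785341241
0.0 [246.8 228.5] slope -0.7073250148080618
10.0 [246.7 226.9] slope -0.5255220641104099
20.0 [246.9 225.1] slope -0.3394781858799306
---+***********##*++++---=++++++++++++++++++***
-..-+************#**++==--=++++++++++++++++****
--..+##**********#*#*+++=---=++++++++++++******
--..=###*********#*##**++==--=++++++++++*******
---.-*###******+**##*#**+++=---=++++++*********
---.-*####****+=+*##***#**++==--+++++**********
-----=+*###***+==+**++***#**++==+++************
-------+*###***+===++*****##*+++++*************
------.-=+*##****+=+*******#***+***************
-------..-+*#*+=+************#*****************
---------.-=*+---*************#****************
----------.-=--.-+##************##*************
-----------.-.-.-=*#***********##*#************
-------------.-.-=*####********###*************
-------
[... 780 characters left out ...]
*#*#**##*+--..--...--=---.--
-------------+#******##*##*+-.----....----...--
-------------=******#*###*+-.-------..---------
------------.-*##**#*##*+=-.--------...--------
------------..*#***###*+-..-.-------.-.--------
------------.-+######*+-...--------------------
------------..-*###**=-..------.------.--------
-------------..=+**+--..---------.-------------
-----------------++-....---------.------.------
----------------.--...-----.-.----------.------
----------------.....--------.---------.-------
------------------.......--.--.----------------
-------------------..-....----.--.-------------
-------.---.-..-........-..-..-----------------
-----------.--.---.-...------------------------
```

send_rows:
  plan:
    - {"offset": [0, 0, 0], "yaw": 0}
    - {"offset": [0, 0, 0], "yaw": 0}
    - {"offset": [0, 0, 0], "yaw": 0}
    - {"offset": [0, 0, -6], "yaw": 0}
    - {"offset": [15, 0, -8], "yaw": 0}
    - {"offset": [25, 0, -10], "yaw": 0}
    - {"offset": [10, 0, -30], "yaw": 0}
    - {"offset": [0, 0, -40], "yaw": 0}
    - {"offset": [0, 0, -20], "yaw": 0}
    - {"offset": [0, 0, 0], "yaw": 0}
    - {"offset": [0, 0, 0], "yaw": 0}
  squeeze: 30

```text
time: 26.6
tool_pos: [0.3519, 0.1759, 0.1941]
tool_rot: [3.141, 0.001, -2.947]
contact_force: [-0.2, 0.3, -1.3]
opening: 0.0158
grip_force: 30.0
```

```bash
python3 - <<'E'
from h import *
from cell import status
import cv2
tipscan(8)
s=status.observe();t=s["tool_pos"];print(t,s["contact_force"])
for a in np.radians([-10,0,10,20]):print(np.degrees(a).round(),[proj("scene",rodp(t+[0,0,.0175],.195,a,l)).round(1).tolist() for l in(-.0325,.058,.133)])
e=proj("scene",rodp(t+[0,0,.0175],.195,0,.133)).astype(int);print(e)
g=cv2.imread("pics/n8.png").mean(2)[e[1]-20:e[1]+22,e[0]-35:e[0]+20].astype(int)
for r in g:print(''.join("@#*+=-. "[min(7,v//26)] for v in r))
E
```

```text
conf 0.48 ext [220.3, 198.4, 235.1, 217.9] right end 234.69230769230768 204.80769230769232
[0.35131151 0.17572336 0.1930435 ] [ 0.37039356 -1.32814471 -1.96942995]
-10.0 [[226.9, 207.7], [254.0, 184.4], [275.4, 166.0]]
0.0 [[226.5, 206.0], [254.6, 187.4], [276.5, 172.8]]
10.0 [[226.3, 204.2], [254.7, 190.6], [276.4, 180.2]]
20.0 [[226.5, 202.1], [254.2, 194.1], [275.2, 188.1]]
[276 172]
*+=-.....--++++=--.------------------------------------
*=......-=++++=---.------------------------------------
-.....-=++++=------------------------------------------
.....-++++++-------------------------------------------
...-=+++++++--------------.----------------------------
.--+++++++++-------------------------------------------
-=++++++++++-------------------------------------------
++++++++++++-------------------------------------------
++++++++++++=------------------------------------------
++++++++++++=---===---------------.--------------------
++++++++++++=-==+++++=---------------------------------
++++++++++++++++++++++---------.-----------------------
++++++++++++++++++++++=---------.-----
[... 941 characters left out ...]
**#*++==-====-----------+*++
**************************#*#**++-=-====-----------+***
************************####*+++=-======-----------+***
***********************#*#**++++======-------------+***
#********************##*#*+++++=====---------------+**+
*********************##**+++++====-----------------+***
#*****************###**++++**+==-------------------=***
************+*****#***++++**++=--------------------=***
*******+*******####*++++++++++=..------------------=***
*#*****+*******##**+++++++++++---------------------=***
+##*********###***++++++++++=--.-------------------=***
=**#*******##***+++++++++++=-.--------------====---=***
=++*##***##*#**++++++++++=--...-----------=+++++=--=***
```

send_rows:
  plan:
    - {"offset": [0, -15, 0], "yaw": 0}
    - {"offset": [-5, -28, 0], "yaw": 0}
    - {"offset": [-14, -28, 0], "yaw": 0}
    - {"offset": [-14, -28, 0], "yaw": 0}
    - {"offset": [-14, -28, 0], "yaw": 0}
    - {"offset": [-14, -28, 0], "yaw": 0}
    - {"offset": [-14, -28, 0], "yaw": 0}
    - {"offset": [-14, -20, 0], "yaw": 0}
    - {"offset": [-9, -12, 15], "yaw": 0}
    - {"offset": [-4, -5, 15], "yaw": 0}
    - {"offset": [0, 0, 0], "yaw": 0}
    - {"offset": [0, 0, 0], "yaw": 0}

```text
time: 27.9
tool_pos: [0.4938, -0.02, 0.1631]
tool_rot: [3.14, -0.003, -2.948]
contact_force: [0.3, 0.7, -1.8]
opening: 0.0158
grip_force: 30.0
```

```bash
python3 - <<'E'
from h import *
from cell import status,read_camera
import cv2
tipscan(9)
s=status.observe();t=s["tool_pos"];print(t,s["contact_force"])
for a in np.radians([-10,0,10,20,30]):print(np.degrees(a).round(),[proj(c,rodp(t+[0,0,.0175],.195,a,l)).round(1).tolist() for c in("scene","top") for l in(.058,.1,.133)])
e=proj("scene",rodp(t+[0,0,.0175],.195,0,.133)).astype(int);print(e)
g=cv2.imread("pics/n9.png").mean(2)[e[1]-12:e[1]+30,e[0]-35:e[0]+20].astype(int)
for r in g:print(''.join("@#*+=-. "[min(7,v//26)] for v in r))
e=proj("top",rodp(t+[0,0,.0175],.195,0,.133)).astype(int);print(e)
g=read_camera("top").mean(2)[e[1]-10:e[1]+30,e[0]-20:e[0]+20].astype(int)
for r in g:print(''.join("@#*+=-. "[min(7,v//26)] for v in r))
E
```

```text
conf 0.5 ext [314.4, 224.0, 346.4, 248.8] right end 346.5 224.0
conf 0.33 ext [278.7, 194.1, 297.1, 204.0] right end 293.75 200.1
[ 0.49445882 -0.01985009  0.1643525 ] [-1.47327561  0.23025747 -0.87695935]
-10.0 [[349.8, 213.6], [361.0, 202.7], [369.7, 194.2], [342.6, 223.5], [340.0, 204.9], [338.0, 190.3]]
0.0 [[349.9, 216.5], [361.1, 207.6], [369.6, 200.9], [342.4, 224.2], [339.7, 206.4], [337.6, 192.6]]
10.0 [[349.5, 219.7], [360.3, 213.1], [368.5, 208.1], [342.3, 225.7], [339.6, 209.2], [337.5, 196.4]]
20.0 [[348.6, 223.1], [358.8, 219.0], [366.5, 215.8], [342.3, 227.9], [339.7, 213.0], [337.7, 201.7]]
30.0 [[347.4, 226.7], [356.6, 225.1], [363.6, 223.8], [342.5, 230.6], [340.0, 217.8], [338.1, 208.1]]
[369 200]
############*=. ....-=+++-..............--.......-+++++
###***+++**+-......-=++++-.............------.....-++++
===----.---.......-++++++-..............----..-....=+++
...........  ...-=+++++++-..............-----.......=++
........... ...-+++++++++-..........-..-....----....---
.......... ...-+++++++++=..............-.------.-......
-......... .-=++++++++++=....-.-......
[... 2927 characters left out ...]
===
=======+**+=============================
=======+**+=============================
======++**+=============================
======+***+=============================
+=+==++**++=============================
=+++=++**+==============================
+++++++**+++============================
++++++***++=+==+===+====================
++++++***+++=+++=+======================
++++++**+++++++++++=++==+===============
++++++**++++++++++++=++++=+=+===========
+++++***++++++++++++++++++=+============
+++++***++++++++++++++++++++++==++=+====
**+++***+++++++++++++++++++++++++++=+++=
*******+++++++++++++++++++++++++++++++++
*#*##***++++++++++++++++++++++++++++++++
######**++++++++++++++++++++++++++++++++
```

send_rows:
  plan:
    - {"offset": [0, 0, 0], "yaw": 0.119}
    - {"offset": [0, 0, 0], "yaw": 0.119}
    - {"offset": [0, 0, 0], "yaw": 0.119}
    - {"offset": [0, 0, 0], "yaw": 0.119}
    - {"offset": [0, 0, 0], "yaw": 0.119}
    - {"offset": [7, 24, 0], "yaw": 0}
    - {"offset": [8, 26, 0], "yaw": 0}
    - {"offset": [7, 24, 0], "yaw": 0}
    - {"offset": [0, 0, 0], "yaw": 0}
    - {"offset": [0, 0, 0], "yaw": 0}

```text
time: 29.05
tool_pos: [0.5032, 0.057, 0.1646]
tool_rot: [3.141, 0.001, 2.743]
contact_force: [-0.2, 0.0, -0.9]
opening: 0.0157
grip_force: 30.0
```

```bash
python3 - <<'E'
from h import *
from cell import status,read_camera
import cv2
tipscan(10)
s=status.observe();t=s["tool_pos"];print(t,s["tool_rot"])
for a in np.radians([-10,0,10,20,30]):print(np.degrees(a).round(),[proj(c,rodp(t+[0,0,.0175],-.4,a,l)).round(1).tolist() for c in("scene","top") for l in(.058,.1,.133)])
e=proj("scene",rodp(t+[0,0,.0175],-.4,0,.133)).astype(int);print(e)
g=cv2.imread("pics/n10.png").mean(2)[e[1]-18:e[1]+22,e[0]-35:e[0]+20].astype(int)
for r in g:print(''.join("@%#*+=-:. "[min(9,v//21)] for v in r))
E
```

```text
conf 0.55 ext [296.7, 200.2, 363.4, 221.9] right end 361.875 202.875
[0.50319183 0.05611556 0.16445313] [3.14156299e+00 5.92747382e-04 2.74079812e+00]
-10.0 [[340.6, 202.9], [357.1, 198.0], [370.1, 194.2], [323.6, 220.1], [331.7, 203.2], [338.2, 189.9]]
0.0 [[340.8, 205.9], [357.4, 203.2], [370.3, 201.1], [323.8, 220.9], [332.0, 204.8], [338.3, 192.3]]
10.0 [[340.4, 209.0], [356.5, 208.4], [368.9, 208.0], [323.6, 222.4], [331.6, 207.5], [337.7, 196.1]]
20.0 [[339.2, 212.0], [354.4, 213.7], [366.1, 214.9], [323.1, 224.5], [330.7, 211.2], [336.4, 201.1]]
30.0 [[337.5, 215.0], [351.3, 218.7], [361.9, 221.5], [322.3, 227.1], [329.3, 215.7], [334.5, 207.2]]
[370 201]
****+++::::::::::::::::::::::::::::::::::-=++++++++++++
**+=+++::::::::::::::::::::::::::::::::::::-+++++++++++
*+==**+:::::::::::::::::::::::::::::::::::::-+*++++++++
+=+***+::::::::::::::::::::::::::::::::::::::-+++++++++
++**+++:::::::::::::::::::::::::::::::::::::::--+++++++
**+=+++:::::::::::::::::::::::::::::::::::::::::-+*++++
*+==**+::::::::::::::::::::::::::::::::::::::::::-+*+++
*=+***+::::::::::::::::::::::::::::::
[... 1110 characters left out ...]
::::::::::::::::::::::::::::
+*#*++=::::::::::::::::::::::::::::::::::::::::::::::::
++*+++=::::::::::::::::::::::::::::::::::::::::::::::::
++++++=::::::::::::::::::::::::::::::::::::::::::::::::
+++++==::::::::::::::::::::::::::::::::::::::::::::::::
===----::::::::::::::::::::::::::::::::::::::::::::::::
--::::::::::::::::::::::::::::::::::::::-::::::::::::::
:::::::::::::::::::::::::::::::::::----==---:::::::::::
::::::::::::::::::::::::::::::::::-=+*###**=-::::::::::
::::::::::::::::::::::::::::::::-=+#########*=-::::::::
::::::::::::::::::::::::::::::-=+############*+-:::::::
::::::::::::::::::::::::::::--+*###############+-::::::
:::::::::::::::::::::::::::-=+##################*=-::::
```

send_rows:
  plan:
    - {"offset": [-5, 0, 10], "yaw": 0}
    - {"offset": [-4, 0, 10], "yaw": 0}
    - {"offset": [0, 0, 0], "yaw": 0}
    - {"offset": [0, 0, 0], "yaw": 0}
    - {"offset": [0, 0, 0], "yaw": 0}
    - {"offset": [0, 0, 0], "yaw": 0}

```text
time: 29.75
tool_pos: [0.5117, 0.053, 0.1443]
tool_rot: [3.141, 0.0, 2.741]
contact_force: [-0.5, -0.8, -1.8]
opening: 0.016
grip_force: 30.0
```

```bash
python3 - <<'E'
from h import *
from cell import status,read_camera,models,ticket
s=status.observe();print(s["tool_pos"],s["grip_force"],abs(s["qvel"]).max())
read_camera("scene")
for l in("filler_cover","drip_tray","salt_shaker"):
    for r in models.regions_of("scene",l)[:2]:print(l,r["conf"],r["extent"])
E
```

```text
[0.51166229 0.05298406 0.14434073] 29.99985247850418 0.0023861196078314903
drip_tray 0.79 [323.2, 219.6, 405.6, 274.8]
salt_shaker 0.82 [303.8, 261.4, 316.3, 291.1]
salt_shaker 0.56 [375.6, 311.7, 428.9, 359.3]
```

```bash
python3 -c "
from cell import ticket
print(ticket.hand_in())"
```

```text
the job is handed in; nothing more can be done
None
```

I handed the job in at about 30 s: cover pressed shut, rod seated in the tube to its collar and drawn out, and the rod now held level and still about 16 cm above the middle of the drip tray; the judge returned no verdict, and I last saw the cover shut just after pressing it.

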